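# Tighten the glaze jars and shelve them

### The arm

A 6-joint arm with a two-finger parallel gripper is mounted at the origin on the work surface. World frame = base frame: x ahead of the robot, y to its left, z up, the work surface at z = 0. Lengths are in m, angles in degrees, forces in N, time in s.
With the tool pointing down it reaches from about 0.375 to 0.9 m from the base axis. Payload 3.1 kg.
Tool frame: the origin (TCP) lies on the front face of the gripper's body, between the roots of the fingers; the fingertips stand 70 mm ahead of it and the grasp point (between the pads) lies 51 mm ahead of it (bot.tip_extent is the distance from the TCP to the fingertips, in m); z points along the fingers, x is the direction in which the jaws open and shut, and the axes are right-handed (so a half turn about z gives the same grasp; the last joint's range is limited). The gripper opens to 87 mm and grips with 3 to 60 N. Pads are 19 mm wide; open, the fingers measure 117 mm over their backs; the gripper's body (75 mm by 190 mm) begins 51 mm behind the grasp point.
Start: joints at [54.059, 30.224, 82.088, -0, 67.689, -10.227], TCP at [0.271, 0.563, 0.292] pointing down, gripper open.
Joint ranges: [-176.69, 176.69], [-43.24, 126.21], [12.49, 139.97], [-82, 262], [0, 151.66], [-163.58, 163.58]. Speed limits (degrees/s): [159.86, 159.86, 180, 180, 180, 180].

### API

Orientations are given as a 3x3 rotation matrix whose columns are the frame's x, y, z axes.
In Python, from rig import bot, viewer, ticket gives the robot as it stands. The module is installed in compiled form; this text tells all that it offers.
- The arm moves only by the tool arm_command, never from a script. Its argument "targets" is a list of rows, each an object with "rot": the turn, a rotation vector about the tool's x, y, z in degrees, a list of three; "offset": the shift along the tool's x, y, z in cm, a list of three; "gripper": the closure, from 0 (fully open) to 1 (shut). A call has 1 to 8 rows; each row is the pose to reach, as a shift and turn from the pose commanded when the call began, along the tool's axes at that moment; what a row does not reach only later rows make up. A row lasts 1/10 s, in which the tool goes at most 50 mm and 8.59 degrees, less where a joint would pass 70% of its speed; a pose out of reach is approached as far as the arm can. A call with a gripper value outside its range is refused whole. The fingers move at their own pace and stop on an object; the grip force is fixed at half the most. Time passes only in rows, so rows that repeat a pose let the fingers close. It gives the time, the measured TCP pose, the force and the opening at its end, in the units of the state.
- bot.read_state(): the state, without advancing time (a new reading comes with each control period).
- viewer.capture(name): name is "scene" or "top"; returns a dict with "frame" (480x640x3 uint8, red, green, blue), "fx", "fy", "cx", "cy" (pixels), "D" ([k1, k2, p1, p2, k3] as OpenCV has them; the pictures are not rectified), "view" (4x4, takes a point from world to camera coordinates). Camera axes: x right, y down, z forward; pixel columns grow to the right and rows downward; lengths in m; the calibration is good to about 2 mm. A picture is of the moment at which its call begins. There is no depth.
- ticket.hand_in(): hands the job in, once; it reports no verdict.
The state is a dict: "time_s": time; "joint_positions": joint angles; "qvel": joint speeds; "tau": joint torques, N m; "position": TCP position; "tcp_rot": TCP orientation; "force": force on the tool from outside, world axes, zero at the start; "moment": the same for the moment, N m; "opening": opening from 0.0 (shut) to 1.0 (fully open).
Only numpy, scipy, OpenCV 4.12 (cv2) and the standard library are available. Lean on these libraries where they do the work, as an engineer would, in place of code of your own. Each camera call takes 0.05 s, during which the arm holds its last target. There are 200 camera calls.

### The job

One or both of the two glaze jars in the sloped rack have a loose screw cap, perhaps too slightly to see: turn each loose cap clockwise until it is fully tight before you lift that jar out. Then stand both jars upright on the low wooden shelf, in the space between the two pots, setting them down without a bang and leaving the pots and the brush mug where they are.

Things in the scene. Friction and masses are not known exactly. Their poses are not given: they have to be found in the camera images.
- jar_a: white square jar, body 64 x 64 x 70 mm tall; above it a round neck and a knurled round grey cap, 52 mm diameter, from 78 to 112 mm above the underside. 0.24-0.48 kg. Origin: centre of its underside; z up its axis, through the cap; -x its front (paper label). Starts in a rack pocket, leaning 26 degrees to the rack's front. The cap never comes off; the jar can be carried by it. Both jars look alike.
- jar_b: like jar_a: white square jar, body 64 x 64 x 70 mm tall; above it a round neck and a knurled round grey cap, 52 mm diameter, from 78 to 112 mm above the underside. 0.24-0.48 kg. Origin: centre of its underside; z up its axis, through the cap; -x its front (paper label). Starts in a rack pocket, leaning 26 degrees to the rack's front. The cap never comes off; the jar can be carried by it. Both jars look alike.
- cap_a (a joint): turn of jar_a's cap about the jar's z, rad: 0 fully tight at a hard stop, positive = unscrewed (counter-clockwise from above; limit 1.4). Starts anywhere from 0 to 1.1. Does not rise as it turns; friction 0.1 N m, stays where left. A 24 mm rib on its top, from centre to rim, points to the jar's front when tight. Rigid, bears a firm grip (25-35 N).
- cap_b (a joint): turn of jar_b's cap about the jar's z, rad: 0 fully tight at a hard stop, positive = unscrewed (counter-clockwise from above; limit 1.4). Starts anywhere from 0 to 1.1. Does not rise as it turns; friction 0.1 N m, stays where left. A 24 mm rib on its top, from centre to rim, points to the jar's front when tight. Rigid, bears a firm grip (25-35 N).
- rack: fixed plywood rack, 130 mm deep, 250 mm wide (its y). Its block slopes 26 degrees, low edge to its front (-x, which faces away from the robot). Two square pockets 68 x 68 mm, 30 mm deep, centres 62 mm either side of the middle, hold the jars and keep them from turning (2 mm play). Highest edge 95 mm above the table. Origin: centre of its underside on the table; z up.
- shelf: fixed low wooden shelf, 150 mm deep (its x), 440 mm long (its y), its flat top 60 mm above the table. Origin: centre of its underside on the table, z up. The free space between the pots is centred over the origin, at least 210 mm long.
- cup_pot: bystander: loose terracotta cup, 75 mm tall, 76 mm across, standing near one end of the shelf. Origin: centre of its underside.
- bowl_pot: bystander: loose white bowl, 55 mm tall, 84 mm across, standing near the other end of the shelf. Origin: centre of its underside.
- brush_mug: bystander: loose blue mug full of brushes, 80 mm across, 95 mm tall, 190 mm to the brush tips, which spread to about 100 mm across. Stands on the table on the robot's side of the gap between rack and shelf. Origin: centre of its underside.
Things that resemble listed ones, but are neither listed nor needed, are in the scene too. What is shaped like the jar_b but green is not meant. Leave any black look-alike of the jar_a alone.

How it is judged (in metres and radians):
At the end, for the whole second after the job is handed in: Both caps are tight (within 0.1 rad of the stop) and both jars stand upright (within 0.08 rad) and still on the shelf's top, each jar's centre within 45 mm of the shelf's long centre line and within 130 mm of its middle, between the two pots (value of joint each of cap_a, cap_b below 0.1 rad and z of jar_a in the frame of shelf between 0.054 and 0.067 m and x of jar_a in the frame of shelf between -0.045 and 0.045 m and y of jar_a in the frame of shelf between -0.13 and 0.13 m and angle between each of jar_a, jar_b's own z axis and vertical below 0.08 rad and linear speed of each of jar_a, jar_b below 0.02 m/s and contact force between each of jar_a, jar_b and shelf above 0.5 N and z of jar_b in the frame of shelf between 0.054 and 0.067 m and x of jar_b in the frame of shelf between -0.045 and 0.045 m and y of jar_b in the frame of shelf between -0.13 and 0.13 m); the robot touches nothing.
It fails at once if jar a is lifted or carried (moved over 30 mm) while its cap is loose by more than 0.15 rad (value of joint cap_a above 0.15 rad and distance of jar_a from where it was at the start of the episode above 0.03 m).
It fails at once if jar b is lifted or carried (moved over 30 mm) while its cap is loose by more than 0.15 rad (value of joint cap_b above 0.15 rad and distance of jar_b from where it was at the start of the episode above 0.03 m).
It fails at once if a jar is banged down or dropped on the shelf (over 80 N) (contact force between any of jar_a, jar_b and shelf above 80 N).
It fails at once if a jar is tipped over (angle between any of jar_a, jar_b's own z axis and vertical above 1.1 rad).
It fails at once if a pot or the brush mug is shifted by more than 30 mm or tipped (distance of any of cup_pot, bowl_pot, brush_mug from where it was at the start of the episode above 0.03 m or angle between any of cup_pot, bowl_pot, brush_mug's own z axis and vertical above 0.3 rad).
It also fails if it takes over 64 s, if anything falls off the work surface, if the arm or the gripper's body presses on something with over 40 N, if the wrist force passes 120 N, or if a joint passes its speed limit or range.

## Working session

There is one attempt and no reset: what is moved stays moved. The work goes in short steps, Python scripts to look and compute and a tool call to move; the robot and the scene stay as the last step left them, time stands still between calls to the robot, and variables do not carry over. Pictures are saved under pics/ and viewed, about 8 in all and at most 12, crops included, and the job is handed in when it is done.

Besides the shell and the picture viewer there is one more tool, called after "Request:" by a JSON object that holds its "api" and its "payload", one argument or row to a line. arm_command: Moves the arm, as the interface text tells. Its arguments: {"type":"object","properties":{"targets":{"type":"array"}},"required":["targets"]}

```bash
mkdir -p pics
python3 - <<'E'
from rig import bot, viewer
import cv2,pickle
for n in("scene","top"):
    c=viewer.capture(n); cv2.imwrite(f"pics/{n}0.png",c["frame"][:,:,::-1]); pickle.dump(c,open(n+".pkl","wb"))
    print(n,c["fx"],c["cx"],c["cy"],c["D"],c["view"].round(3).tolist())
print(bot.read_state())
E
```

```text
scene 601.43582302355 323.996423232403 234.22686019613246 [-0.18970272  0.          0.          0.          0.        ] [[-0.168, 0.986, 0.005, 0.047], [0.846, 0.147, -0.512, -0.439], [-0.505, -0.082, -0.859, 1.676], [0.0, 0.0, 0.0, 1.0]]
top 501.90313459986055 321.7641214971553 237.68001952610078 [-0.107739  0.        0.        0.        0.      ] [[-0.066, -0.998, -0.005, 0.081], [-0.975, 0.066, -0.212, 0.571], [0.211, -0.009, -0.977, 1.239], [0.0, 0.0, 0.0, 1.0]]
{'time_s': 0.1, 'joint_positions': array([ 5.40586881e+01,  3.02745118e+01,  8.21486579e+01,  1.62797948e-04,
        6.76904677e+01, -1.02284566e+01]), 'qvel': array([-0.00273096, -0.20733398, -0.16844304,  0.06311729, -0.10893884,
       -0.04663203]), 'tau': array([-4.56544312e-04, -4.40984988e+01, -1.77150464e+01,  6.35049236e-02,
        5.34048560e-02, -1.58644468e-05]), 'position': array([0.27083423, 0.56268768, 0.29136216]), 'tcp_rot': array([[ 4.33861083e-01,  9.00979024e-01, -1.16626585e-03],
       [ 9.00977665e-01, -4.33862505e-01, -1.60421134e-03],
       [-1.95135979e-03, -3.54774619e-04, -9.99998033e-01]]), 'force': array([-0.83041555,  0.34836907, -0.4586145 ]), 'moment': array([0.02359551, 0.0354482 , 0.01198048]), 'opening': 0.9992173674208586}
```

View pics/scene0.png

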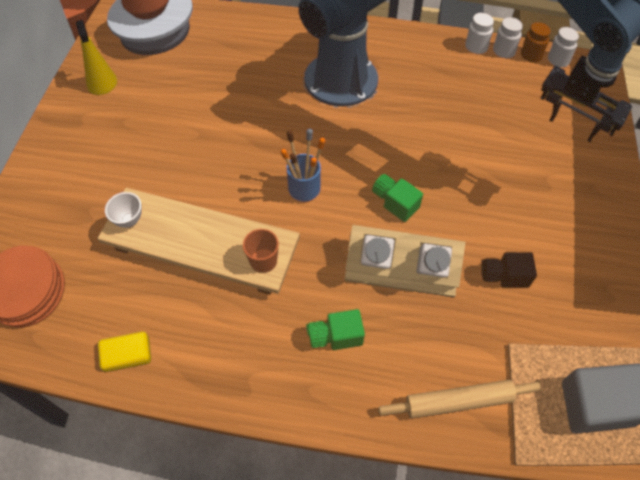

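View pics/top0.png

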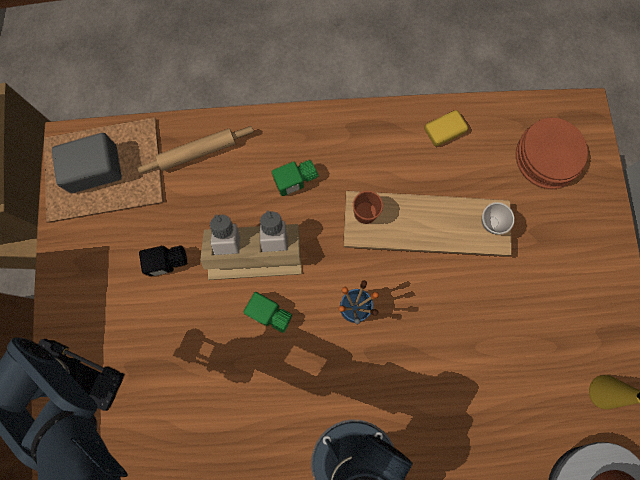

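The scene view shows the rack at about (405,260) with the jar caps near (378,250) and (437,258). In the top view the caps are at (222,222) and (271,222), the shelf spans (345..512,192..255), and the mug is at (357,303). Next: enlarged crops.

Run:
```python
import cv2,numpy as np
s=cv2.imread("pics/scene0.png")[226:300,340:470]; t=cv2.imread("pics/top0.png")[206:284,195:309]
r=lambda a,k:cv2.resize(a,None,fx=k,fy=k,interpolation=cv2.INTER_CUBIC)
a=r(s,4);b=r(t,3.7)
W=max(a.shape[1],b.shape[1]);p=lambda x:cv2.copyMakeBorder(x,0,0,0,W-x.shape[1],0)
cv2.imwrite("pics/c1.png",np.vstack([p(a),p(b)]));print(a.shape,b.shape)
cv2.imwrite("pics/c2.png",r(cv2.imread("pics/top0.png")[180:335,325:525],3.8))
```

```text
(296, 520, 3) (289, 422, 3)
```

View pics/c1.png

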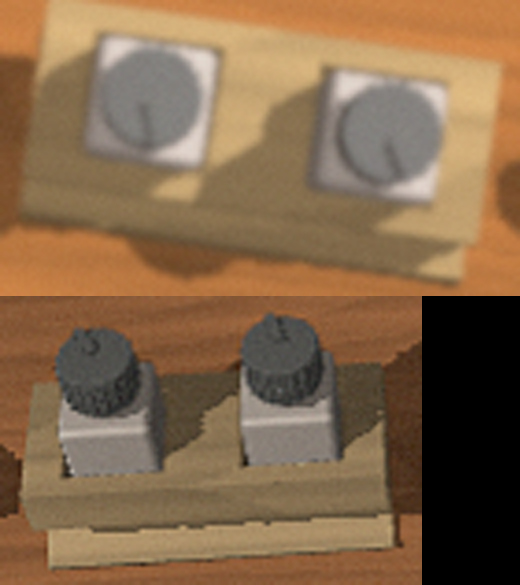

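View pics/c2.png

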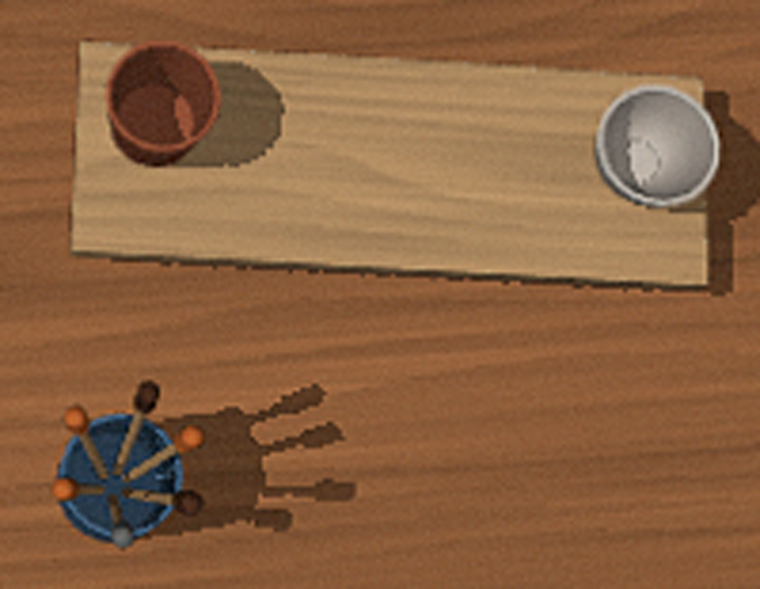

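Crops: scene cap tops are at (377.5,250.5) and (437.5,259), and both ribs point roughly toward the front, slightly off. The top crop gives the four shelf corners, the cup rim at (163,98) and the bowl rim at (657,146), in crop pixels. Solving for positions now.

```bash
cat > h.py <<'E'
import cv2,numpy as np,pickle
C={n:pickle.load(open(f"{n}.pkl","rb")) for n in("scene","top")}
def ray(n,p,c=None):
    c=c or C[n];K=np.array([[c["fx"],0,c["cx"]],[0,c["fy"],c["cy"]],[0,0,1]])
    q=cv2.undistortPoints(np.array([[p]],float),K,np.array(c["D"]))[0,0]
    R,t=c["view"][:3,:3],c["view"][:3,3];return -R.T@t,R.T@np.array([*q,1])
def plane(n,p,P,N,c=None):
    o,d=ray(n,p,c);return o+d*(np.dot(np.array(P)-o,N)/np.dot(d,N))
def tri(p1,p2):
    (a,u),(b,v)=ray("scene",p1),ray("top",p2)
    s=np.linalg.lstsq(np.c_[u,-v],b-a,rcond=None)[0];x,y=a+u*s[0],b+v*s[1];return (x+y)/2,np.linalg.norm(x-y)
def proj(n,P):
    c=C[n];K=np.array([[c["fx"],0,c["cx"]],[0,c["fy"],c["cy"]],[0,0,1]])
    return cv2.projectPoints(np.array(P,float).reshape(-1,3),cv2.Rodrigues(c["view"][:3,:3])[0],c["view"][:3,3],K,np.array(c["D"]))[0][:,0]
E
python3 - <<'E'
from h import *
S=lambda p:np.array(p)/4+(340,226)
T=lambda p:np.array(p)/3.7+(195,206-296/3.7)
Z=lambda p:np.array(p)/3.8+(325,180)
L,e=tri(S((150,98)),T((282,345)));R,e2=tri(S((390,132)),T((97,357)))
print("capA(right,low y)",L,e,"capB",R,e2,np.linalg.norm(L-R))
d=R-L;yw=np.arctan2(d[1],d[0]);y=np.array([np.cos(yw),np.sin(yw),0]);f=np.array([y[1],-y[0],0]) # front dir ~ +x
ax=f*np.sin(np.radians(26))+np.array([0,0,np.cos(np.radians(26))])
fr=f*np.cos(np.radians(26))-np.array([0,0,np.sin(np.radians(26))])
print("yaw y",np.degrees(yw),"f",f,"ax",ax)
ang=lambda v:np.degrees(np.arctan2(np.dot(v,np.cross(ax,fr)),np.dot(v,fr)))
for nm,c,n,pts in(("A",L,"scene",[S((143,103)),S((150,147))]),("B",R,"scene",[S((388,145)),S((401,175))]),("A",L,"top",[T((282,341)),T((277,318))]),("B",R,"top",[T((97,345)),T((80,333))])):
    a,b=[plane(n,p,c,ax) for p in pts];print(nm,n,"rib dir",ang(b-a),np.linalg.norm(b-a),"tip from centre",ang(b-c),np.linalg.norm(b-c))
cs=[plane("top",Z(p),(0,0,.06),(0,0,1)) for p in((80,42),(702,78),(707,287),(72,253))]
print(np.array(cs).round(4)); print("shelf c",np.mean(cs,0))
print("cup",plane("top",Z((163,98)),(0,0,.135),(0,0,1)),"bowl",plane("top",Z((657,146)),(0,0,.115),(0,0,1)),"mug",plane("top",Z((122,478)),(0,0,.095),(0,0,1)))
g=S((0,0))
# rack edges in scene: far bottom etc
for p in((38,568),(395,545),(50,568)): print(plane("top",T(p),(0,0,0),(0,0,1)))
for p in ((32,385),(384,365)): print("hi?",plane("top",T(p),(0,0,.04),(0,0,1)))
for p in ((32,528),(386,515)): print("highedge",plane("top",T(p),(0,0,.095),(0,0,1)))
E
```

```text
capA(right,low y) [0.61279702 0.16596229 0.13769143] 0.002322451904590353 capB [0.612691   0.28979772 0.13911007] 0.0029964104315849693 0.12384359709146653
yaw y 90.04905007445545 f [9.99999634e-01 8.56085193e-04 0.00000000e+00] ax [4.38370986e-01 3.75283048e-04 8.98794046e-01]
A scene rib dir 17.42227551024 0.02288993116962998 tip from centre 11.024090832244392 0.025246801927796648
B scene rib dir 31.57536261196719 0.016697106712416677 tip from centre 26.066357024247562 0.023086168622303074
A top rib dir 9.561257049808104 0.0209720439462027 tip from centre 5.514222351434174 0.024410488797209702
B top rib dir 46.49952036219557 0.01701522719139162 tip from centre 27.327204248106817 0.0251418365561002
[[ 0.6969 -0.0294  0.06  ]
 [ 0.6428 -0.465   0.06  ]
 [ 0.4944 -0.4465  0.06  ]
 [ 0.5478 -0.0125  0.06  ]]
shelf c [ 0.59548283 -0.2383472   0.06      ]
cup [ 0.63183127 -0.07544541  0.135     ] bowl [ 0.58308822 -0.40460984  0.115     ] mug [ 0.39102372 -0.03179256  0.095     ]
[0.4942794  0.36257582 0.        ]
[0.49434501 0.10245852 0.        ]
[0.49372872 0.35376778 0.        ]
hi? [0.62122106 0.35527777 0.04      ]
hi? [0.61876069 0.10139727 0.04      ]
highedge [0.50796923 0.34419323 0.095     ]
highedge [0.50123774 0.10394459 0.095     ]
```

```bash
cat >> h.py <<'E'
from scipy.spatial.transform import Rotation as Ro
AX=np.array([.4384,0,.8988])
def go(pos,R=None):
    from rig import bot
    s=bot.read_state();M=s["tcp_rot"];R=M if R is None else R
    print("t",s["time_s"],"off cm",(M.T@(np.array(pos)-s["position"])*100).round(2),"rot",np.degrees(Ro.from_matrix(M.T@R).as_rotvec()).round(2),"F",s["force"].round(1),"M",s["moment"].round(2),"q",s["joint_positions"].round(0),"tcp",s["position"].round(4),"op",round(s["opening"],3))
def frame(z,x):
    z=np.array(z)/np.linalg.norm(z);x=np.array(x)-np.dot(x,z)*z;x/=np.linalg.norm(x);return np.c_[x,np.cross(z,x),z]
A=np.array([.6128,.1660,.1380]);B=np.array([.6127,.2898,.1385])
E
python3 -c "
from h import *
go(A+.136*AX,frame(-AX,[0,1,0]))"
```

```text
t 0.1 off cm [-18.31  53.39   3.13] rot [ 25.52  -5.73 -25.29] F [-0.8  0.3 -0.5] M [0.02 0.04 0.01] q [ 54.  30.  82.   0.  68. -10.] tcp [0.2708 0.5627 0.2914] op 0.999
```

Request:
{"api": "arm_command", "payload": {
  "targets": [
    {"offset": [-9, 26, 0], "rot": [12, -3, -12], "gripper": 0},
    {"offset": [-9, 26, 0], "rot": [12, -3, -12], "gripper": 0},
    {"offset": [-9, 26, 0], "rot": [12, -3, -12], "gripper": 0},
    {"offset": [-18.3, 53.4, 3.1], "rot": [25.5, -5.7, -25.3], "gripper": 0},
    {"offset": [-18.3, 53.4, 3.1], "rot": [25.5, -5.7, -25.3], "gripper": 0},
    {"offset": [-18.3, 53.4, 3.1], "rot": [25.5, -5.7, -25.3], "gripper": 0},
    {"offset": [-18.3, 53.4, 3.1], "rot": [25.5, -5.7, -25.3], "gripper": 0},
    {"offset": [-18.3, 53.4, 3.1], "rot": [25.5, -5.7, -25.3], "gripper": 0}
  ]
}}

```text
time_s: 0.9
position: [0.5491, 0.288, 0.273]
tcp_rot: [[0.001, 0.899, -0.438], [1.0, 0.0, 0.002], [0.002, -0.438, -0.899]]
force: [-0.8, 0.1, -0.2]
opening: 1.003
```

```bash
python3 -c "
from h import *
go(A+.136*AX,frame(-AX,[0,1,0]))"
```

```text
t 0.9 off cm [-12.2   11.64  -4.29] rot [ 0.01 -0.11  0.01] F [-0.8  0.1 -0.2] M [ 0.06 -0.29 -0.01] q [ 15.  40.  70.   7.  95. -76.] tcp [0.5491 0.288  0.273 ] op 1.003
```

Request:
{"api": "arm_command", "payload": {
  "targets": [
    {"offset": [-12.2, 11.6, -4.3], "rot": [0, 0, 0], "gripper": 0},
    {"offset": [-12.2, 11.6, -4.3], "rot": [0, 0, 0], "gripper": 0},
    {"offset": [-12.2, 11.6, -4.3], "rot": [0, 0, 0], "gripper": 0},
    {"offset": [-12.2, 11.6, -4.3], "rot": [0, 0, 0], "gripper": 0},
    {"offset": [-12.2, 11.6, -4.3], "rot": [0, 0, 0], "gripper": 0},
    {"offset": [-12.2, 11.6, -4.3], "rot": [0, 0, 0], "gripper": 0}
  ]
}}

```text
time_s: 1.5
position: [0.6706, 0.1676, 0.2608]
tcp_rot: [[0.001, 0.899, -0.439], [1.0, 0.0, 0.003], [0.003, -0.439, -0.899]]
force: [-0.1, 0.3, 0.3]
opening: 0.997
```

Run:
```python
from h import *
from rig import viewer
go(A+.036*AX,frame(-AX,[0,1,0]))
c=viewer.capture("scene");t=viewer.capture("top")
r=lambda a,k:cv2.resize(a,None,fx=k,fy=k,interpolation=cv2.INTER_CUBIC)
a=r(c["frame"][170:310,330:490,::-1],2.4);b=r(t["frame"][170:310,180:340,::-1],2.4)
cv2.imwrite("pics/p1.png",np.hstack([a,b]))
```

```text
t 1.5 off cm [-0.19  0.2   9.97] rot [-0.04 -0.16  0.01] F [-0.1  0.3  0.3] M [ 0.02 -0.21 -0.06] q [  4.  47.  57.   2. 102. -86.] tcp [0.6706 0.1676 0.2608] op 0.997
```

View pics/p1.png

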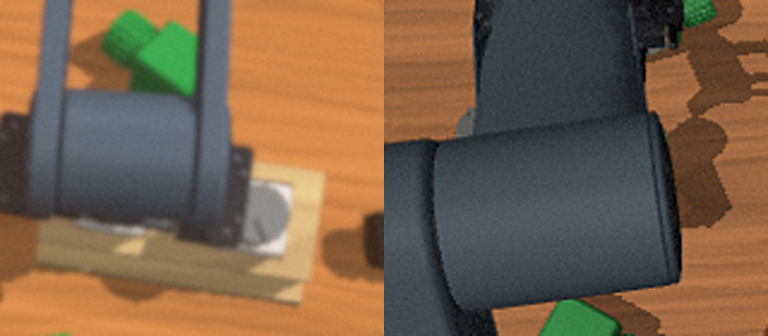

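The arm occludes cap A in both views, but the pose agrees with the plan within 3 mm. The jaws have 17 mm clearance per side, so I'm descending and watching the force.

Request:
{"api": "arm_command", "payload": {
  "targets": [
    {"offset": [-0.2, 0.2, 3], "rot": [0, 0, 0], "gripper": 0},
    {"offset": [-0.2, 0.2, 5], "rot": [0, 0, 0], "gripper": 0},
    {"offset": [-0.2, 0.2, 6], "rot": [0, 0, 0], "gripper": 0},
    {"offset": [-0.2, 0.2, 7], "rot": [0, 0, 0], "gripper": 0},
    {"offset": [-0.2, 0.2, 8], "rot": [0, 0, 0], "gripper": 0},
    {"offset": [-0.2, 0.2, 9], "rot": [0, 0, 0], "gripper": 0},
    {"offset": [-0.2, 0.2, 9.8], "rot": [0, 0, 0], "gripper": 0},
    {"offset": [-0.2, 0.2, 9.8], "rot": [0, 0, 0], "gripper": 0}
  ]
}}

```text
time_s: 2.4
position: [0.6289, 0.1661, 0.1716]
tcp_rot: [[-0.0, 0.898, -0.439], [1.0, 0.001, 0.002], [0.002, -0.439, -0.898]]
force: [-0.6, 0.2, -0.0]
opening: 0.999
```

```bash
python3 -c "
from h import *
go(A+.036*AX,frame(-AX,[0,1,0]))"
```

```text
t 2.4 off cm [-0.01  0.03  0.13] rot [-0.05 -0.1   0.05] F [-0.6  0.2 -0. ] M [ 0.01 -0.27 -0.  ] q [  4.  49.  68.   2.  89. -86.] tcp [0.6289 0.1661 0.1716] op 0.999
```

Request:
{"api": "arm_command", "payload": {
  "targets": [
    {"offset": [0, 0, 0.1], "rot": [0, 0, 0], "gripper": 1},
    {"offset": [0, 0, 0.1], "rot": [0, 0, 0], "gripper": 1},
    {"offset": [0, 0, 0.1], "rot": [0, 0, 0], "gripper": 1},
    {"offset": [0, 0, 0.1], "rot": [0, 0, 0], "gripper": 1},
    {"offset": [0, 0, 0.1], "rot": [0, 0, 0], "gripper": 1},
    {"offset": [0, 0, 0.1], "rot": [0, 0, 0], "gripper": 1},
    {"offset": [0, 0, 0.1], "rot": [0, 0, 0], "gripper": 1},
    {"offset": [0, 0, 0.1], "rot": [0, 0, 0], "gripper": 1}
  ]
}}

```text
time_s: 3.2
position: [0.6296, 0.1664, 0.172]
tcp_rot: [[0.0, 0.9, -0.436], [1.0, 0.001, 0.002], [0.003, -0.436, -0.9]]
force: [0.6, 1.8, 0.4]
opening: 0.592
```

```bash
python3 -c "
from h import *
go(A+.036*AX,frame(-AX,[0,1,0]))"
```

```text
t 3.2 off cm [-0.04 -0.02  0.2 ] rot [ 0.13 -0.14  0.07] F [0.6 1.8 0.4] M [ 0.25 -0.32 -0.14] q [  4.  49.  68.   2.  89. -86.] tcp [0.6296 0.1664 0.172 ] op 0.592
```

Cap A is gripped: the opening is 0.592, about 51.5 mm. Now turning clockwise.

Request:
{"api": "arm_command", "payload": {
  "targets": [
    {"offset": [0, 0, 0], "rot": [0, 0, 3], "gripper": 1},
    {"offset": [0, 0, 0], "rot": [0, 0, 6], "gripper": 1},
    {"offset": [0, 0, 0], "rot": [0, 0, 9], "gripper": 1},
    {"offset": [0, 0, 0], "rot": [0, 0, 12], "gripper": 1},
    {"offset": [0, 0, 0], "rot": [0, 0, 12], "gripper": 1}
  ]
}}

```text
time_s: 3.7
position: [0.6296, 0.166, 0.1719]
tcp_rot: [[0.187, 0.88, -0.437], [0.978, -0.207, 0.002], [-0.089, -0.428, -0.9]]
force: [0.5, 0.4, 0.9]
opening: 0.589
```

```bash
python3 -c "
from h import *
from rig import bot
go(A+.036*AX,frame(-AX,[0,1,0])); print('axial M',bot.read_state()['moment']@-AX)"
```

```text
t 3.7 off cm [-0.01 -0.02  0.18] rot [  0.1   -0.11 -11.96] F [0.5 0.4 0.9] M [ 0.02 -0.27 -0.11] q [  4.  49.  68.   2.  89. -74.] tcp [0.6296 0.166  0.1719] op 0.589
axial M 0.08760589650911327
```

Request:
{"api": "arm_command", "payload": {
  "targets": [
    {"offset": [0, 0, 0], "rot": [0, 0, 3], "gripper": 1},
    {"offset": [0, 0, 0], "rot": [0, 0, 6], "gripper": 1},
    {"offset": [0, 0, 0], "rot": [0, 0, 9], "gripper": 1},
    {"offset": [0, 0, 0], "rot": [0, 0, 9], "gripper": 1}
  ]
}}

```text
time_s: 4.1
position: [0.6285, 0.1663, 0.1725]
tcp_rot: [[0.319, 0.84, -0.44], [0.935, -0.355, 0.001], [-0.155, -0.411, -0.898]]
force: [-2.6, 0.7, 4.8]
opening: 0.584
```

```bash
python3 -c "
from h import *
from rig import bot
go(A+.036*AX,frame(-AX,[0,1,0])); print('axial M',bot.read_state()['moment']@-AX)"
```

```text
t 4.1 off cm [0.01 0.1  0.19] rot [ -0.09  -0.07 -20.79] F [-2.6  0.7  4.8] M [0.2  0.45 0.33] q [  4.  49.  68.   2.  90. -65.] tcp [0.6285 0.1663 0.1725] op 0.584
axial M -0.38663653989254043
```

Resistance has appeared (−0.39 N m). I'll turn a bit more to confirm the hard stop.

Request:
{"api": "arm_command", "payload": {
  "targets": [
    {"offset": [0, 0, 0], "rot": [0, 0, 3], "gripper": 1},
    {"offset": [0, 0, 0], "rot": [0, 0, 6], "gripper": 1},
    {"offset": [0, 0, 0], "rot": [0, 0, 8], "gripper": 1},
    {"offset": [0, 0, 0], "rot": [0, 0, 8], "gripper": 1}
  ]
}}

```text
time_s: 4.5
position: [0.63, 0.1647, 0.1719]
tcp_rot: [[0.433, 0.789, -0.435], [0.877, -0.481, -0.001], [-0.211, -0.381, -0.9]]
force: [0.8, -4.0, 1.0]
opening: 0.589
```

```bash
python3 -c "
from h import *
from rig import bot
go(A+.036*AX,frame(-AX,[0,1,0])); print('axial M',bot.read_state()['moment']@-AX)"
```

```text
t 4.5 off cm [ 0.08 -0.12  0.2 ] rot [  0.2    0.04 -28.77] F [ 0.8 -4.   1. ] M [-0.28 -0.28  1.22] q [  4.  49.  68.   2.  89. -57.] tcp [0.63   0.1647 0.1719] op 0.589
axial M -0.9720118696978254
```

The stop is firm at about 1 N m, so cap A is tight. Lifting jar A along its axis.

Request:
{"api": "arm_command", "payload": {
  "targets": [
    {"offset": [0, 0, -0.5], "rot": [0, 0, 0], "gripper": 1},
    {"offset": [0, 0, -1], "rot": [0, 0, 0], "gripper": 1},
    {"offset": [0, 0, -2], "rot": [0, 0, 0], "gripper": 1},
    {"offset": [0, 0, -3], "rot": [0, 0, 0], "gripper": 1},
    {"offset": [0, 0, -4], "rot": [0, 0, 0], "gripper": 1},
    {"offset": [0, 0, -5.5], "rot": [0, 0, 0], "gripper": 1},
    {"offset": [0, 0, -8], "rot": [0, 0, 0], "gripper": 1},
    {"offset": [0, 0, -10], "rot": [0, 0, 0], "gripper": 1}
  ]
}}

```text
time_s: 5.3
position: [0.6754, 0.1667, 0.2666]
tcp_rot: [[0.439, 0.789, -0.43], [0.875, -0.484, 0.004], [-0.205, -0.378, -0.903]]
force: [0.6, 0.9, -4.0]
opening: 0.592
```

Run:
```python
from h import *
from rig import bot
s=np.array([.5955,-.2383]);yh=np.array([.123,.992]);yh/=np.linalg.norm(yh)
R=bot.read_state()["tcp_rot"]
U=Ro.from_rotvec(-np.radians(26)*np.array([0,1,0])).as_matrix()@R
print(U.round(3))
# grasp point height above underside: captop-112 ; tcp = captop+~.038
pA=s-.052*yh;pB=s+.052*yh;print(pA,pB)
go([*pA,.06+.112+.038+.13],frame([0,0,-1],U[:,0]))
```

```text
[[ 0.484  0.875  0.009]
 [ 0.875 -0.484  0.004]
 [ 0.008  0.006 -1.   ]]
[ 0.58910142 -0.28990483] [ 0.60189858 -0.18669517]
t 5.3 off cm [-45.23  12.53  -3.11] rot [-22.42  12.13  -0.06] F [ 0.6  0.9 -4. ] M [ 0.01 -0.7  -0.02] q [  4.  47.  56.   2. 103. -57.] tcp [0.6754 0.1667 0.2666] op 0.592
```

Request:
{"api": "arm_command", "payload": {
  "targets": [
    {"offset": [0, 0, -4], "rot": [-7, 4, 0], "gripper": 1},
    {"offset": [0, 0, -6], "rot": [-14, 8, 0], "gripper": 1},
    {"offset": [-3, 1, -6], "rot": [-22.4, 12.1, 0], "gripper": 1},
    {"offset": [-7, 2, -6], "rot": [-22.4, 12.1, 0], "gripper": 1},
    {"offset": [-11, 3, -5.5], "rot": [-22.4, 12.1, 0], "gripper": 1},
    {"offset": [-15, 4, -5], "rot": [-22.4, 12.1, 0], "gripper": 1},
    {"offset": [-19, 5, -4.5], "rot": [-22.4, 12.1, 0], "gripper": 1},
    {"offset": [-23, 6.3, -4], "rot": [-22.4, 12.1, 0], "gripper": 1}
  ]
}}

```text
time_s: 6.1
position: [0.64, -0.0667, 0.3261]
tcp_rot: [[0.485, 0.875, -0.003], [0.875, -0.485, -0.001], [-0.003, -0.002, -1.0]]
force: [1.9, -1.0, -4.6]
opening: 0.589
```

Run:
```python
from h import *
from rig import bot
R=bot.read_state()["tcp_rot"]
go([.589,-.290,.34],frame([0,0,-1],R[:,0]))
```

```text
t 6.1 off cm [-22.01   6.36  -1.34] rot [-0.12  0.16 -0.  ] F [ 1.9 -1.  -4.6] M [ 0.01 -0.07 -0.03] q [-16.  30.  77.  -0.  73. -77.] tcp [ 0.64   -0.0667  0.3261] op 0.589
```

Request:
{"api": "arm_command", "payload": {
  "targets": [
    {"offset": [-4, 1.2, -1.3], "rot": [0, 0, 0], "gripper": 1},
    {"offset": [-8, 2.4, -1.3], "rot": [0, 0, 0], "gripper": 1},
    {"offset": [-12, 3.6, -1.3], "rot": [0, 0, 0], "gripper": 1},
    {"offset": [-16, 4.8, -1.3], "rot": [0, 0, 0], "gripper": 1},
    {"offset": [-19, 5.7, -1.3], "rot": [0, 0, 0], "gripper": 1},
    {"offset": [-22, 6.4, -1.3], "rot": [0, 0, 0], "gripper": 1},
    {"offset": [-22, 6.4, -1.3], "rot": [0, 0, 0], "gripper": 1},
    {"offset": [-22, 6.4, -1.3], "rot": [0, 0, 0], "gripper": 1}
  ]
}}

```text
time_s: 6.9
position: [0.59, -0.2901, 0.3388]
tcp_rot: [[0.487, 0.874, -0.004], [0.874, -0.487, -0.002], [-0.004, -0.002, -1.0]]
force: [-0.1, 0.7, -4.7]
opening: 0.589
```

Run:
```python
from h import *
from rig import bot,viewer
R=bot.read_state()["tcp_rot"]
go([.589,-.290,.21],frame([0,0,-1],R[:,0]))
c=viewer.capture("scene");t=viewer.capture("top")
r=lambda a,k:cv2.resize(a,None,fx=k,fy=k,interpolation=cv2.INTER_CUBIC)
cv2.imwrite("pics/p2.png",np.hstack([r(c["frame"][110:310,80:320,::-1],1.6),r(t["frame"][120:320,330:570,::-1],1.6)]))
```

```text
t 6.9 off cm [ 1.000e-02 -6.000e-02  1.288e+01] rot [-0.13  0.24 -0.  ] F [-0.1  0.7 -4.7] M [0.03 0.03 0.07] q [-36.  30.  74.  -0.  76. -97.] tcp [ 0.59   -0.2901  0.3388] op 0.589
```

View pics/p2.png

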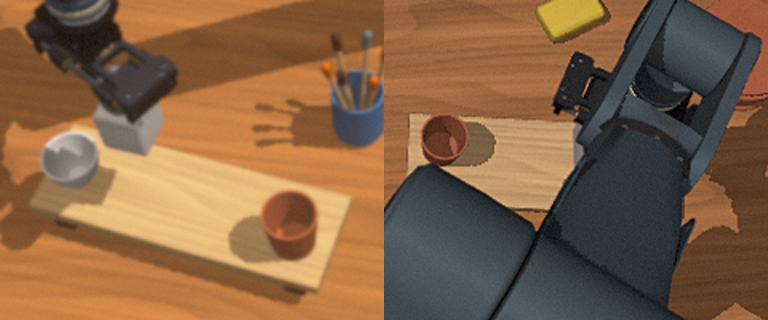

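Jar A hangs upright over the shelf. It is clear of the bowl at crop (70,160) and the cup at (290,225). Lowering.

Request:
{"api": "arm_command", "payload": {
  "targets": [
    {"offset": [0, 0, 3], "rot": [0, 0, 0], "gripper": 1},
    {"offset": [0, 0, 6], "rot": [0, 0, 0], "gripper": 1},
    {"offset": [0, 0, 8.5], "rot": [0, 0, 0], "gripper": 1},
    {"offset": [0, 0, 10.5], "rot": [0, 0, 0], "gripper": 1},
    {"offset": [0, 0, 11.5], "rot": [0, 0, 0], "gripper": 1},
    {"offset": [0, 0, 12], "rot": [0, 0, 0], "gripper": 1},
    {"offset": [0, 0, 12.2], "rot": [0, 0, 0], "gripper": 1},
    {"offset": [0, 0, 12.2], "rot": [0, 0, 0], "gripper": 1}
  ]
}}

```text
time_s: 7.8
position: [0.5892, -0.2897, 0.2149]
tcp_rot: [[0.484, 0.875, -0.006], [0.875, -0.484, -0.004], [-0.006, -0.004, -1.0]]
force: [-0.4, -0.0, -4.6]
opening: 0.589
```

Request:
{"api": "arm_command", "payload": {
  "targets": [
    {"offset": [0, 0, 0.1], "rot": [0, 0, 0], "gripper": 1},
    {"offset": [0, 0, 0.2], "rot": [0, 0, 0], "gripper": 1},
    {"offset": [0, 0, 0.3], "rot": [0, 0, 0], "gripper": 1},
    {"offset": [0, 0, 0.4], "rot": [0, 0, 0], "gripper": 1},
    {"offset": [0, 0, 0.4], "rot": [0, 0, 0], "gripper": 1}
  ]
}}

```text
time_s: 8.3
position: [0.5884, -0.2897, 0.2098]
tcp_rot: [[0.484, 0.875, -0.008], [0.875, -0.484, -0.002], [-0.006, -0.006, -1.0]]
force: [-0.2, -0.3, -4.2]
opening: 0.588
```

Request:
{"api": "arm_command", "payload": {
  "targets": [
    {"offset": [0, 0, 0.1], "rot": [0, 0, 0], "gripper": 1},
    {"offset": [0, 0, 0.2], "rot": [0, 0, 0], "gripper": 1},
    {"offset": [0, 0, 0.2], "rot": [0, 0, 0], "gripper": 1}
  ]
}}

```text
time_s: 8.6
position: [0.5884, -0.2897, 0.2076]
tcp_rot: [[0.484, 0.875, -0.008], [0.875, -0.484, -0.002], [-0.006, -0.006, -1.0]]
force: [0.0, -0.0, -4.1]
opening: 0.591
```

Request:
{"api": "arm_command", "payload": {
  "targets": [
    {"offset": [0, 0, 0.1], "rot": [0, 0, 0], "gripper": 1},
    {"offset": [0, 0, 0.2], "rot": [0, 0, 0], "gripper": 1},
    {"offset": [0, 0, 0.2], "rot": [0, 0, 0], "gripper": 1}
  ]
}}

```text
time_s: 8.9
position: [0.5884, -0.2897, 0.2057]
tcp_rot: [[0.484, 0.875, -0.008], [0.875, -0.484, -0.002], [-0.006, -0.006, -1.0]]
force: [0.1, -0.2, -4.8]
opening: 0.591
```

Request:
{"api": "arm_command", "payload": {
  "targets": [
    {"offset": [0, 0, 0.1], "rot": [0, 0, 0], "gripper": 1},
    {"offset": [0, 0, 0.2], "rot": [0, 0, 0], "gripper": 1},
    {"offset": [0, 0, 0.3], "rot": [0, 0, 0], "gripper": 1},
    {"offset": [0, 0, 0.3], "rot": [0, 0, 0], "gripper": 1}
  ]
}}

```text
time_s: 9.3
position: [0.5887, -0.2903, 0.205]
tcp_rot: [[0.484, 0.875, -0.007], [0.875, -0.484, -0.004], [-0.007, -0.004, -1.0]]
force: [-2.6, 0.1, 5.0]
opening: 0.59
```

The shelf now carries the jar: force went from −4.8 to +5 N at TCP z 0.205. Releasing and retreating.

Request:
{"api": "arm_command", "payload": {
  "targets": [
    {"offset": [0, 0, -0.1], "rot": [0, 0, 0], "gripper": 0.6},
    {"offset": [0, 0, -0.1], "rot": [0, 0, 0], "gripper": 0},
    {"offset": [0, 0, -0.1], "rot": [0, 0, 0], "gripper": 0},
    {"offset": [0, 0, -0.1], "rot": [0, 0, 0], "gripper": 0},
    {"offset": [0, 0, -0.1], "rot": [0, 0, 0], "gripper": 0},
    {"offset": [0, 0, -1.5], "rot": [0, 0, 0], "gripper": 0},
    {"offset": [0, 0, -5], "rot": [0, 0, 0], "gripper": 0},
    {"offset": [0, 0, -10], "rot": [0, 0, 0], "gripper": 0}
  ]
}}

```text
time_s: 10.1
position: [0.5881, -0.2886, 0.3018]
tcp_rot: [[0.484, 0.875, -0.013], [0.875, -0.484, 0.001], [-0.005, -0.012, -1.0]]
force: [0.3, -0.0, 0.5]
opening: 0.992
```

Run:
```python
from h import *
go(B+.136*AX,frame(-AX,[0,1,0]))
```

```text
t 10.1 off cm [ 54.72 -20.58   4.06] rot [ 24.69  -6.44 -28.45] F [ 0.3 -0.   0.5] M [ 0.    0.01 -0.03] q [-36.  32.  76.  -0.  72. -97.] tcp [ 0.5881 -0.2886  0.3018] op 0.992
```

Request:
{"api": "arm_command", "payload": {
  "targets": [
    {"offset": [5, -2, -1], "rot": [0, 0, 0], "gripper": 0},
    {"offset": [10, -4, -2], "rot": [0, 0, 0], "gripper": 0},
    {"offset": [15, -6, -2], "rot": [0, 0, 0], "gripper": 0},
    {"offset": [20, -7.5, -2], "rot": [0, 0, -7], "gripper": 0},
    {"offset": [25, -9.5, -2], "rot": [0, 0, -14], "gripper": 0},
    {"offset": [30, -11, -2], "rot": [0, 0, -20], "gripper": 0},
    {"offset": [35, -13, -2], "rot": [0, 0, -25], "gripper": 0},
    {"offset": [38, -14, -2], "rot": [0, 0, -28], "gripper": 0}
  ]
}}

```text
time_s: 10.9
position: [0.6498, 0.1063, 0.3227]
tcp_rot: [[0.014, 1.0, -0.006], [1.0, -0.014, -0.003], [-0.003, -0.006, -1.0]]
force: [0.3, 0.5, -0.1]
opening: 1.001
```

Request:
{"api": "arm_command", "payload": {
  "targets": [
    {"offset": [0, 0, 0], "rot": [0, 0, 0], "gripper": 0},
    {"offset": [0, 0, 0], "rot": [0, 0, 0], "gripper": 0}
  ]
}}

```text
time_s: 11.1
position: [0.6496, 0.1057, 0.3221]
tcp_rot: [[0.013, 1.0, -0.007], [1.0, -0.013, -0.003], [-0.003, -0.007, -1.0]]
force: [-0.4, 0.6, -0.1]
opening: 1.003
```

Run:
```python
from h import *
go(B+.136*AX,frame(-AX,[0,1,0]))
from rig import viewer
c=viewer.capture("scene");t=viewer.capture("top")
r=lambda a,k:cv2.resize(a,None,fx=k,fy=k,interpolation=cv2.INTER_CUBIC)
a=r(c["frame"][130:310,90:480,::-1],2);b=r(t["frame"][160:290,190:530,::-1],2.2)
W=800;p=lambda x:cv2.copyMakeBorder(x,0,0,0,W-x.shape[1],0)
cv2.imwrite("pics/p3.png",np.vstack([p(a)[:300],p(b)[:280]]))
```

```text
t 11.1 off cm [18.46  2.07  6.07] rot [ 2.56e+01  1.00e-02 -8.00e-01] F [-0.4  0.6 -0.1] M [0.   0.06 0.02] q [ -0.  31.  75.  -0.  74. -90.] tcp [0.6496 0.1057 0.3221] op 1.003
```

View pics/p3.png

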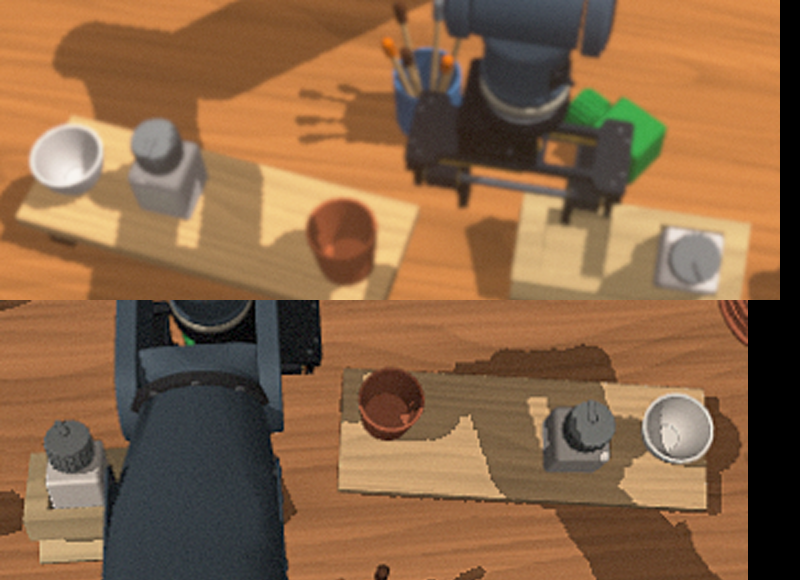

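Jar A stands upright between bowl and cup with its rib toward its front, and the pots haven't moved. Moving above jar B.

Request:
{"api": "arm_command", "payload": {
  "targets": [
    {"offset": [5, 0.6, 0], "rot": [7, 0, 0], "gripper": 0},
    {"offset": [9, 1, 1], "rot": [14, 0, 0], "gripper": 0},
    {"offset": [13, 1.5, 3], "rot": [21, 0, -0.5], "gripper": 0},
    {"offset": [16, 1.8, 4.5], "rot": [25.6, 0, -0.8], "gripper": 0},
    {"offset": [18.5, 2.1, 6.1], "rot": [25.6, 0, -0.8], "gripper": 0},
    {"offset": [18.5, 2.1, 6.1], "rot": [25.6, 0, -0.8], "gripper": 0},
    {"offset": [18.5, 2.1, 6.1], "rot": [25.6, 0, -0.8], "gripper": 0},
    {"offset": [18.5, 2.1, 6.1], "rot": [25.6, 0, -0.8], "gripper": 0}
  ]
}}

```text
time_s: 12.0
position: [0.674, 0.2864, 0.2611]
tcp_rot: [[0.005, 0.899, -0.438], [1.0, -0.005, 0.002], [0.0, -0.438, -0.899]]
force: [0.2, 0.5, -0.2]
opening: 0.999
```

Run:
```python
from h import *
go(B+.039*AX,frame(-AX,[0,1,0]))
```

```text
t 12.0 off cm [ 0.31 -0.14  9.81] rot [ 0.04 -0.14 -0.28] F [ 0.2  0.5 -0.2] M [ 0.02 -0.28 -0.03] q [ 12.  50.  49.   6. 106. -77.] tcp [0.674  0.2864 0.2611] op 0.999
```

Request:
{"api": "arm_command", "payload": {
  "targets": [
    {"offset": [0.3, -0.1, 3], "rot": [0, 0, 0], "gripper": 0},
    {"offset": [0.3, -0.1, 5], "rot": [0, 0, 0], "gripper": 0},
    {"offset": [0.3, -0.1, 6], "rot": [0, 0, 0], "gripper": 0},
    {"offset": [0.3, -0.1, 7], "rot": [0, 0, 0], "gripper": 0},
    {"offset": [0.3, -0.1, 8], "rot": [0, 0, 0], "gripper": 0},
    {"offset": [0.3, -0.1, 9], "rot": [0, 0, 0], "gripper": 0},
    {"offset": [0.3, -0.1, 9.8], "rot": [0, 0, 0], "gripper": 0},
    {"offset": [0.3, -0.1, 9.8], "rot": [0, 0, 0], "gripper": 0}
  ]
}}

```text
time_s: 12.8
position: [0.6283, 0.2917, 0.1709]
tcp_rot: [[0.003, 0.897, -0.441], [1.0, -0.002, 0.001], [-0.0, -0.441, -0.897]]
force: [-0.7, -0.3, 0.7]
opening: 1.0
```

Request:
{"api": "arm_command", "payload": {
  "targets": [
    {"offset": [0, 0, 0], "rot": [0, 0, 0], "gripper": 1},
    {"offset": [0, 0, 0], "rot": [0, 0, 0], "gripper": 1},
    {"offset": [0, 0, 0], "rot": [0, 0, 0], "gripper": 1},
    {"offset": [0, 0, 0], "rot": [0, 0, 0], "gripper": 1},
    {"offset": [0, 0, 0], "rot": [0, 0, 0], "gripper": 1},
    {"offset": [0, 0, 0], "rot": [0, 0, 0], "gripper": 1},
    {"offset": [0, 0, 0], "rot": [0, 0, 0], "gripper": 1},
    {"offset": [0, 0, 0], "rot": [0, 0, 0], "gripper": 1}
  ]
}}

```text
time_s: 13.6
position: [0.6294, 0.2916, 0.1722]
tcp_rot: [[0.003, 0.899, -0.439], [1.0, -0.002, 0.001], [0.0, -0.439, -0.899]]
force: [0.5, -0.2, 0.4]
opening: 0.59
```

Run:
```python
from h import *
from rig import bot
go(B+.039*AX,frame(-AX,[0,1,0])); print('axial M',bot.read_state()['moment']@-AX)
```

```text
t 13.6 off cm [-0.18 -0.02 -0.14] rot [-0.03 -0.08 -0.14] F [ 0.5 -0.2  0.4] M [-0.04 -0.3   0.03] q [ 14.  52.  61.   6.  93. -77.] tcp [0.6294 0.2916 0.1722] op 0.59
axial M -0.014396199554300262
```

Cap B is gripped. I expect about 27–30° to the stop.

Request:
{"api": "arm_command", "payload": {
  "targets": [
    {"offset": [0, 0, 0], "rot": [0, 0, 4], "gripper": 1},
    {"offset": [0, 0, 0], "rot": [0, 0, 8], "gripper": 1},
    {"offset": [0, 0, 0], "rot": [0, 0, 12], "gripper": 1},
    {"offset": [0, 0, 0], "rot": [0, 0, 16], "gripper": 1},
    {"offset": [0, 0, 0], "rot": [0, 0, 20], "gripper": 1},
    {"offset": [0, 0, 0], "rot": [0, 0, 24], "gripper": 1},
    {"offset": [0, 0, 0], "rot": [0, 0, 28], "gripper": 1},
    {"offset": [0, 0, 0], "rot": [0, 0, 28], "gripper": 1}
  ]
}}

```text
time_s: 14.4
position: [0.629, 0.2914, 0.1725]
tcp_rot: [[0.424, 0.792, -0.44], [0.882, -0.472, 0.001], [-0.207, -0.388, -0.898]]
force: [-1.1, -1.8, 2.2]
opening: 0.589
```

Request:
{"api": "arm_command", "payload": {
  "targets": [
    {"offset": [0, 0, 0], "rot": [0, 0, 4], "gripper": 1},
    {"offset": [0, 0, 0], "rot": [0, 0, 8], "gripper": 1},
    {"offset": [0, 0, 0], "rot": [0, 0, 11], "gripper": 1},
    {"offset": [0, 0, 0], "rot": [0, 0, 11], "gripper": 1}
  ]
}}

```text
time_s: 14.8
position: [0.6289, 0.2898, 0.1727]
tcp_rot: [[0.564, 0.699, -0.441], [0.777, -0.629, -0.003], [-0.28, -0.341, -0.898]]
force: [-1.9, -5.0, 3.9]
opening: 0.592
```

Run:
```python
from h import *
from rig import bot
go(B+.039*AX,frame(-AX,[0,1,0])); print('axial M',bot.read_state()['moment']@-AX)
```

```text
t 14.8 off cm [ 0.03  0.03 -0.12] rot [ -0.08   0.24 -38.99] F [-1.9 -5.   3.9] M [-0.65  0.15  1.27] q [ 14.  52.  61.   6.  93. -39.] tcp [0.6289 0.2898 0.1727] op 0.592
axial M -0.8575112123304819
```

Request:
{"api": "arm_command", "payload": {
  "targets": [
    {"offset": [0, 0, 0], "rot": [0, 0, 3], "gripper": 1},
    {"offset": [0, 0, 0], "rot": [0, 0, 5], "gripper": 1},
    {"offset": [0, 0, 0], "rot": [0, 0, 5], "gripper": 1}
  ]
}}

```text
time_s: 15.1
position: [0.6299, 0.2883, 0.1723]
tcp_rot: [[0.623, 0.648, -0.439], [0.719, -0.695, -0.006], [-0.309, -0.312, -0.899]]
force: [0.8, -9.7, 2.0]
opening: 0.589
```

Run:
```python
from h import *
from rig import bot
go(B+.039*AX,frame(-AX,[0,1,0])); print('axial M',bot.read_state()['moment']@-AX)
```

```text
t 15.1 off cm [ 0.06 -0.15 -0.11] rot [  0.11   0.32 -44.03] F [ 0.8 -9.7  2. ] M [-1.13 -0.25  1.6 ] q [ 13.  52.  61.   6.  93. -34.] tcp [0.6299 0.2883 0.1723] op 0.589
axial M -0.9377211802821028
```

Cap B is at a firm stop (0.94 N m). Lifting jar B along its axis.

Request:
{"api": "arm_command", "payload": {
  "targets": [
    {"offset": [0, 0, -0.5], "rot": [0, 0, 0], "gripper": 1},
    {"offset": [0, 0, -1], "rot": [0, 0, 0], "gripper": 1},
    {"offset": [0, 0, -2], "rot": [0, 0, 0], "gripper": 1},
    {"offset": [0, 0, -3], "rot": [0, 0, 0], "gripper": 1},
    {"offset": [0, 0, -4], "rot": [0, 0, 0], "gripper": 1},
    {"offset": [0, 0, -5.5], "rot": [0, 0, 0], "gripper": 1},
    {"offset": [0, 0, -8], "rot": [0, 0, 0], "gripper": 1},
    {"offset": [0, 0, -10], "rot": [0, 0, 0], "gripper": 1}
  ]
}}

```text
time_s: 15.9
position: [0.6751, 0.2927, 0.2656]
tcp_rot: [[0.628, 0.646, -0.433], [0.719, -0.695, 0.005], [-0.298, -0.315, -0.901]]
force: [-0.1, -0.5, -3.1]
opening: 0.589
```

Run:
```python
from h import *
from rig import bot
R=bot.read_state()["tcp_rot"]
U=Ro.from_rotvec(-np.radians(26)*np.array([0,1,0])).as_matrix()@R
go([.65,.2,.35],frame([0,0,-1],U[:,0]))
go([.602,-.187,.35],frame([0,0,-1],U[:,0]))
```

```text
t 15.9 off cm [-10.76   2.17  -6.57] rot [-18.66  17.64  -0.07] F [-0.1 -0.5 -3.1] M [-0.03 -0.63  0.01] q [ 13.  50.  48.   6. 106. -33.] tcp [0.6751 0.2927 0.2656] op 0.589
t 15.9 off cm [-41.59  25.98  -4.7 ] rot [-18.66  17.64  -0.07] F [-0.1 -0.5 -3.1] M [-0.03 -0.63  0.01] q [ 13.  50.  48.   6. 106. -33.] tcp [0.6751 0.2927 0.2656] op 0.589
```

Request:
{"api": "arm_command", "payload": {
  "targets": [
    {"offset": [0, 0, -4], "rot": [-6, 5.7, 0], "gripper": 1},
    {"offset": [-3, 0.5, -6], "rot": [-12, 11.4, 0], "gripper": 1},
    {"offset": [-7, 1.2, -6.5], "rot": [-18.7, 17.6, 0], "gripper": 1},
    {"offset": [-10.8, 2.2, -6.6], "rot": [-18.7, 17.6, 0], "gripper": 1},
    {"offset": [-14, 4.7, -6.4], "rot": [-18.7, 17.6, 0], "gripper": 1},
    {"offset": [-17, 7, -6.2], "rot": [-18.7, 17.6, 0], "gripper": 1},
    {"offset": [-20, 9.3, -6], "rot": [-18.7, 17.6, 0], "gripper": 1},
    {"offset": [-23, 11.6, -5.8], "rot": [-18.7, 17.6, 0], "gripper": 1}
  ]
}}

```text
time_s: 16.7
position: [0.6299, 0.045, 0.3505]
tcp_rot: [[0.696, 0.718, -0.001], [0.718, -0.696, -0.003], [-0.003, 0.001, -1.0]]
force: [0.2, -1.1, -3.9]
opening: 0.589
```

Run:
```python
from h import *
from rig import bot
R=bot.read_state()["tcp_rot"]
go([.602,-.187,.35],frame([0,0,-1],R[:,0]))
```

```text
t 16.7 off cm [-18.6   14.14   0.12] rot [0.06 0.17 0.  ] F [ 0.2 -1.1 -3.9] M [-0.1  -0.02  0.04] q [ -6.  28.  77.  -0.  75. -52.] tcp [0.6299 0.045  0.3505] op 0.589
```

Request:
{"api": "arm_command", "payload": {
  "targets": [
    {"offset": [-3.5, 2.7, 0], "rot": [0, 0, 0], "gripper": 1},
    {"offset": [-7, 5.3, 0], "rot": [0, 0, 0], "gripper": 1},
    {"offset": [-10.5, 8, 0], "rot": [0, 0, 0], "gripper": 1},
    {"offset": [-14, 10.6, 0], "rot": [0, 0, 0], "gripper": 1},
    {"offset": [-17, 13, 0], "rot": [0, 0, 0], "gripper": 1},
    {"offset": [-18.6, 14.1, 0], "rot": [0, 0, 0], "gripper": 1},
    {"offset": [-18.6, 14.1, 0], "rot": [0, 0, 0], "gripper": 1},
    {"offset": [-18.6, 14.1, 0], "rot": [0, 0, 0], "gripper": 1}
  ]
}}

```text
time_s: 17.5
position: [0.6019, -0.186, 0.3507]
tcp_rot: [[0.697, 0.717, -0.003], [0.717, -0.697, -0.004], [-0.005, 0.001, -1.0]]
force: [0.1, 0.6, -3.4]
opening: 0.591
```

Run:
```python
from h import *
from rig import bot,viewer
R=bot.read_state()["tcp_rot"]
go([.602,-.187,.205],frame([0,0,-1],R[:,0]))
c=viewer.capture("scene");t=viewer.capture("top")
r=lambda a,k:cv2.resize(a,None,fx=k,fy=k,interpolation=cv2.INTER_CUBIC)
cv2.imwrite("pics/p4.png",np.hstack([r(c["frame"][110:310,80:320,::-1],1.6),r(t["frame"][120:320,330:570,::-1],1.6)]))
```

```text
t 17.5 off cm [1.000e-02 7.000e-02 1.457e+01] rot [0.05 0.28 0.  ] F [ 0.1  0.6 -3.4] M [ 0.   -0.04  0.01] q [-27.  27.  77.  -0.  75. -73.] tcp [ 0.6019 -0.186   0.3507] op 0.591
```

View pics/p4.png

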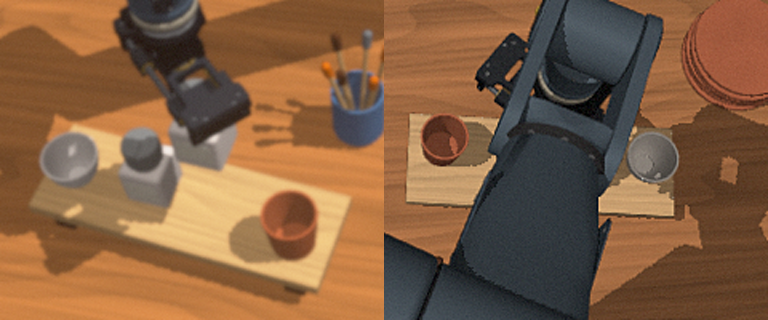

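Jar B hangs upright over the gap between jar A and the cup. Lowering.

Request:
{"api": "arm_command", "payload": {
  "targets": [
    {"offset": [0, 0, 4], "rot": [0, 0, 0], "gripper": 1},
    {"offset": [0, 0, 7.5], "rot": [0, 0, 0], "gripper": 1},
    {"offset": [0, 0, 10], "rot": [0, 0, 0], "gripper": 1},
    {"offset": [0, 0, 12], "rot": [0, 0, 0], "gripper": 1},
    {"offset": [0, 0, 13], "rot": [0, 0, 0], "gripper": 1},
    {"offset": [0, 0, 13.4], "rot": [0, 0, 0], "gripper": 1},
    {"offset": [0, 0, 13.6], "rot": [0, 0, 0], "gripper": 1},
    {"offset": [0, 0, 13.6], "rot": [0, 0, 0], "gripper": 1}
  ]
}}

```text
time_s: 18.4
position: [0.601, -0.1867, 0.2138]
tcp_rot: [[0.695, 0.719, -0.005], [0.719, -0.695, -0.006], [-0.008, 0.001, -1.0]]
force: [0.7, 0.7, -3.8]
opening: 0.587
```

Request:
{"api": "arm_command", "payload": {
  "targets": [
    {"offset": [0, 0, 0.1], "rot": [0, 0, 0], "gripper": 1},
    {"offset": [0, 0, 0.2], "rot": [0, 0, 0], "gripper": 1},
    {"offset": [0, 0, 0.3], "rot": [0, 0, 0], "gripper": 1},
    {"offset": [0, 0, 0.4], "rot": [0, 0, 0], "gripper": 1},
    {"offset": [0, 0, 0.4], "rot": [0, 0, 0], "gripper": 1}
  ]
}}

```text
time_s: 18.9
position: [0.6002, -0.1868, 0.2087]
tcp_rot: [[0.696, 0.718, -0.007], [0.718, -0.696, -0.005], [-0.008, -0.001, -1.0]]
force: [-0.1, 0.2, -3.7]
opening: 0.594
```

Request:
{"api": "arm_command", "payload": {
  "targets": [
    {"offset": [0, 0, 0.1], "rot": [0, 0, 0], "gripper": 1},
    {"offset": [0, 0, 0.2], "rot": [0, 0, 0], "gripper": 1},
    {"offset": [0, 0, 0.3], "rot": [0, 0, 0], "gripper": 1},
    {"offset": [0, 0, 0.3], "rot": [0, 0, 0], "gripper": 1}
  ]
}}

```text
time_s: 19.3
position: [0.6002, -0.1867, 0.2056]
tcp_rot: [[0.696, 0.718, -0.007], [0.718, -0.696, -0.005], [-0.008, -0.002, -1.0]]
force: [0.4, 0.4, -3.6]
opening: 0.588
```

Request:
{"api": "arm_command", "payload": {
  "targets": [
    {"offset": [0, 0, 0.1], "rot": [0, 0, 0], "gripper": 1},
    {"offset": [0, 0, 0.2], "rot": [0, 0, 0], "gripper": 1},
    {"offset": [0, 0, 0.2], "rot": [0, 0, 0], "gripper": 1}
  ]
}}

```text
time_s: 19.6
position: [0.6005, -0.1872, 0.2052]
tcp_rot: [[0.696, 0.718, -0.006], [0.718, -0.696, -0.006], [-0.008, 0.0, -1.0]]
force: [-2.1, -1.1, 4.9]
opening: 0.585
```

Contact (shelf load about 8.5 N). Releasing, rising, then moving clear for the final check.

Request:
{"api": "arm_command", "payload": {
  "targets": [
    {"offset": [0, 0, -0.1], "rot": [0, 0, 0], "gripper": 0.6},
    {"offset": [0, 0, -0.1], "rot": [0, 0, 0], "gripper": 0},
    {"offset": [0, 0, -0.1], "rot": [0, 0, 0], "gripper": 0},
    {"offset": [0, 0, -0.1], "rot": [0, 0, 0], "gripper": 0},
    {"offset": [0, 0, -0.1], "rot": [0, 0, 0], "gripper": 0},
    {"offset": [0, 0, -1.5], "rot": [0, 0, 0], "gripper": 0},
    {"offset": [0, 0, -5], "rot": [0, 0, 0], "gripper": 0},
    {"offset": [0, 0, -10], "rot": [0, 0, 0], "gripper": 0}
  ]
}}

```text
time_s: 20.4
position: [0.5997, -0.1856, 0.303]
tcp_rot: [[0.696, 0.718, -0.012], [0.718, -0.696, -0.002], [-0.01, -0.007, -1.0]]
force: [0.5, -0.9, 0.7]
opening: 0.99
```

Request:
{"api": "arm_command", "payload": {
  "targets": [
    {"offset": [0, 0, -4], "rot": [0, 0, 0], "gripper": 0},
    {"offset": [5, -4, -5], "rot": [0, 0, 0], "gripper": 0},
    {"offset": [8, -8, -5], "rot": [0, 0, 0], "gripper": 0},
    {"offset": [12, -12, -5], "rot": [0, 0, 0], "gripper": 0},
    {"offset": [16, -16, -5], "rot": [0, 0, 0], "gripper": 0},
    {"offset": [20, -20, -5], "rot": [0, 0, 0], "gripper": 0},
    {"offset": [24, -23, -5], "rot": [0, 0, 0], "gripper": 0},
    {"offset": [24, -23, -5], "rot": [0, 0, 0], "gripper": 0}
  ]
}}

```text
time_s: 21.2
position: [0.6026, 0.1499, 0.3536]
tcp_rot: [[0.694, 0.72, -0.005], [0.72, -0.694, -0.004], [-0.006, -0.001, -1.0]]
force: [0.6, -0.5, 0.5]
opening: 0.998
```

Request:
{"api": "arm_command", "payload": {
  "targets": [
    {"offset": [0, 0, 0], "rot": [0, 0, 0], "gripper": 0},
    {"offset": [0, 0, 0], "rot": [0, 0, 0], "gripper": 0},
    {"offset": [0, 0, 0], "rot": [0, 0, 0], "gripper": 0},
    {"offset": [0, 0, 0], "rot": [0, 0, 0], "gripper": 0}
  ]
}}

```text
time_s: 21.6
position: [0.6032, 0.145, 0.3524]
tcp_rot: [[0.697, 0.717, -0.006], [0.717, -0.697, -0.005], [-0.008, -0.001, -1.0]]
force: [0.4, 0.1, -0.0]
opening: 1.0
```

Run:
```python
from h import *
from rig import viewer
c=viewer.capture("scene");t=viewer.capture("top")
r=lambda a,k:cv2.resize(a,None,fx=k,fy=k,interpolation=cv2.INTER_CUBIC)
a=r(c["frame"][120:300,80:340,::-1],2);b=r(t["frame"][175:280,335:525,::-1],2.7)
W=530;p=lambda x:cv2.copyMakeBorder(x,0,0,0,W-x.shape[1],0)
cv2.imwrite("pics/p5.png",np.vstack([p(a)[:300],p(b)])); print(a.shape,b.shape)
```

```text
(360, 520, 3) (284, 513, 3)
```

View pics/p5.png

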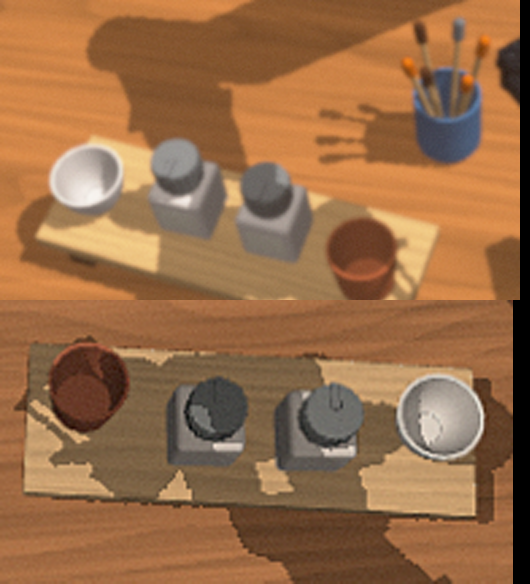

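Both jars stand upright in mid-shelf. In the top crop, jar B's cap is at (217,408) and jar A's at (331,415). The pots and mug look unmoved. One enlarged look at the ribs.

Run:
```python
from h import *
from rig import viewer
c=viewer.capture("scene")["frame"][...,::-1];t=viewer.capture("top")["frame"][...,::-1]
def r(a,k):
    a=cv2.resize(a,None,fx=k,fy=k,interpolation=cv2.INTER_CUBIC);return cv2.createCLAHE(4,(4,4)).apply(cv2.cvtColor(a,cv2.COLOR_BGR2GRAY))
cv2.imwrite("pics/p6.png",np.vstack([r(t[198:243,392:472],7)[:300],r(c[184:252,150:240],6.2)[:290,:558].copy() if 0 else cv2.resize(r(c[184:252,150:240],6),(560,290))[:290]]))
```

```text
(no output)
```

View pics/p6.png

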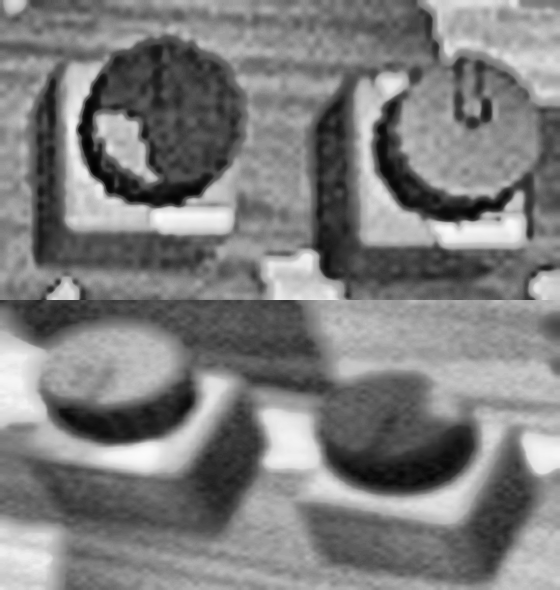

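Both ribs line up with the jars' fronts: vertical in the top crop at x≈160 and x≈472, square to the body edges. That agrees with the hard stops felt. Handing in.

```bash
python3 -c "
from rig import ticket
print(ticket.hand_in())"
```

```text
the job is handed in; nothing more can be done
None
```

Both jars are standing on the shelf between the pots with their caps tight. The job is handed in at about 22 s of the 64 s allowed; the hand-in reports no verdict.

- **Caps:** I turned each one clockwise before lifting its jar, until the torque rose to a firm 0.9–1.0 N m. From the first images, the near jar's cap was about 10° loose and the far jar's about 27–30°.
- **Placing:** I lifted each jar along its tilted axis, stood it upright and set it down about 52 mm either side of the shelf's middle. The shelf load felt through the wrist when each touched down was about 10 N and 8.5 N; the limit is 80 N.
- **Last pictures:** both jars are upright with their ribs in line with their fronts, and the gripper is well clear. By eye, the pots and brush mug had not moved; I did not measure them again.
- **One disagreement:** both jars touched the shelf about 5 mm lower than my camera estimate of the cap heights predicted. The slow, force-watched descent absorbed this.

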